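Clip the light onto the reclined reading board

TASK

Clip the small battery light onto the middle of the top edge of the leaning reading board, its light bar on the front of the board where the card is, square to the edge and pushed on until the edge meets the bottom of the clip's mouth. Let the spring hold it there and leave it. Don't shove the stand or change the board's lean, and leave the controller, tumbler, mouse bungee and wooden box alone.

Things in the scene. Friction and masses are not known exactly. Their poses are not given: they have to be found in the camera images.
- light: Black spring clip, like a large clothes peg (88 mm tall, 120 g), with an aluminium light bar; it stands on the desk jaws down, handles up. Origin: centre of its underside when shut. z runs from jaws to handles, y along the hinge pin (39 mm above the origin), x to the light-bar side (front). The axes belong to the front half; the rear half turns on the pin.
- light_mouth (a point): Bottom of the clip's mouth, in its middle plane: 25 mm above the light's origin, 14 mm below the pin; a board edge pushed fully home touches here. Jaws are 30 mm wide along y and end 39 mm below the pin, with rubber lips on the lowest 16 mm, 4 mm apart when shut, 22 mm apart at the tips when fully open.
- light_handles (a point): Point midway between the two flat lever handles, 78 mm above the light's origin. Handles: 26 mm wide along y, 6 mm thick, from 45 to 88 mm above the origin. Shut, they flare to 52 mm over the outer faces at the top; squeezed fully (about 13 N) these faces are parallel, 28 mm apart, and each half has turned 0.25 rad, the jaws open.
- light_bar (a point): Centre of the light bar, a 16 x 76 x 16 mm aluminium bar along y, fixed outside the front jaw with its centre 24.5 mm in front of the clip's middle plane and 8 mm above the light's origin. The bar moves with the front half.
- light_jaw (a joint): Opening angle of the clip, rad: 0 shut, 0.5 fully open (handles squeezed together); about 0.13 when clipped on the 8 mm board. A spring shuts it.
- stand: Foot of the reading stand: loose dark steel plate 170 x 170 x 12 mm, 1.8 kg. Origin: centre of its underside, z up, x towards the front (card) side, which faces away from the robot.
- board_edge (a point): Middle of the board's top edge (on the edge itself). The board is an aluminium plate 8 mm thick, 180 mm wide, its lower edge hinged on the foot 50 mm in front of the stand's origin and 24 mm above the desk; the edge is 200 mm from that hinge. Axes go with the board: z up along the board, y along the edge, x out of the front (card) face. The top 60 mm of both faces are bare.
- board (a joint): Lean of the board from upright, rad; it leans back towards the robot side (-x of the stand). Stiff hinge that stays where it is.
- controller: Orange plastic game controller, about 100 x 165 x 50 mm, loose; origin under its centre. Leave alone.
- tumbler: Frosted glass tumbler, 72 mm across, 90 mm tall, loose; origin under its centre. Leave alone.
- bungee: Black mouse bungee: round foot 76 mm across with a bent arm 110 mm tall reaching about 56 mm to its +x side, loose; origin under the foot. Leave alone.
- case: Wooden box 100 x 150 x 65 mm with a shut hinged flap and a small knob, fixed; origin under its centre. Leave alone.
There are look-alikes about, which are no part of the job. There is more than one size of the stand; the one meant has the size given above.

How it is judged:
On the way:
1. the light is lifted off the desk with its clip squeezed open (height (world z) of light above 0.05 m and value of joint light_jaw above 0.25 rad), for 0.2 s.
At the end, for the whole second after the job is handed in: The light grips the board's top edge by its spring (jaw 0.06 to 0.24 rad), at rest: mouth bottom under 4 mm above the edge, within 7 mm of the board's middle plane and 20 mm of the edge's middle, bar on the card side, pin within 0.14 rad of the edge, clip within 0.2 rad of the board's plane (z of light_mouth in the frame of board_edge between -0.004 and 0.004 m and x of light_mouth in the frame of board_edge between -0.007 and 0.007 m and y of light_mouth in the frame of board_edge between -0.02 and 0.02 m and x of light_bar in the frame of board_edge above 0.012 m and angle between the y axis of light and the y axis of board_edge, either way round below 0.14 rad and angle between the z axis of light and the z axis of board_edge, either way round below 0.2 rad and value of joint light_jaw between 0.06 and 0.24 rad and contact force between light and stand above 2 N and linear speed of each of light, stand below 0.02 m/s); the robot touches nothing.
It fails at once if the stand is shoved or the board's lean changed: the board's edge or the foot moved over 20 mm (distance of any of board_edge, stand from where it was at the start of the episode above 0.02 m).
It fails at once if a bystander is moved over 15 mm (distance of any of controller, tumbler, bungee from where it was at the start of the episode above 0.015 m).
It fails at once if the wooden box is struck (contact force between the arm and case above 3 N).
It also fails if it takes over 40 s, if anything falls off the work surface, if the arm or the gripper's body presses on something with over 40 N, if the wrist force passes 120 N, or if a joint passes its speed limit or range.

ROBOT

A 6-joint arm with a two-finger parallel gripper is mounted at the origin on the work surface. World frame = base frame: x ahead of the robot, y to its left, z up, the work surface at z = 0. Lengths are in m, angles in rad, forces in N, time in s.
With the tool pointing down it reaches from about 0.275 to 0.875 m from the base axis. Payload 12.5 kg.
Tool frame: the origin (TCP) lies at the very end of the fingers, on their centre line; the grasp point (between the pads) lies 19 mm behind it; z points along the fingers, y is the line along which they close (so a half turn about z gives the same grasp; the last joint's range is limited). The gripper opens to 85 mm and grips with 20 to 120 N. Pads are 22 mm wide; open, the fingers measure 114 mm over their backs; the gripper's body (76 mm by 85 mm) begins 54 mm behind the grasp point. The pads swing forward as they close: fully open they stand 13 mm farther back than shut.
Start: joints at [-1.299, 0.351, 1.652, -0, 1.139, -0.085], TCP at [0.192, -0.515, 0.231] pointing down, gripper open.
Joint ranges: [-2.75, 2.75], [-0.79, 2.1], [0.01, 2.65], [-1.57, 4.71], [0.07, 3.14], [-2.87, 2.87]. Speed limits (rad/s): [2.22, 2.22, 2.79, 3.14, 3.14, 3.14].

INTERFACE

Orientations are given as a 3x3 rotation matrix whose columns are the frame's x, y, z axes.
In Python, from bench import manip gives the robot as it stands. Calls block until the motion is done:
- manip.move_ptp(position, orientation): joint-space move of the TCP to a pose.
- manip.move_l(position, attitude=None, max_speed=0.15): straight line of the TCP; attitude=None keeps the orientation; max_speed is the mean speed in m/s.
- manip.move_j(angles): joint-space move.
- manip.set_gripper(opening, effort=None): opening from 0.0 (shut) to 1.0 (fully open); effort is the grip in N (None keeps the last); returns when the fingers have stopped.
- manip.dwell(seconds).
- manip.inverse_kinematics(position, orientation): joint angles nearest the present ones, or None.
- manip.grab_frame(name): name is "side" or "top" or "wrist"; returns (picture, depth): 480x640x3 uint8, red, green, blue; 480x640 float32, m along the optical axis (not along the pixel's ray), 0 where there is no reading.
- manip.get_calibration(name): a dict with "camera_matrix" (3x3 intrinsics, pixels), "k1" (the pictures are not rectified: a ray, as slopes to the right and down, at radius r is drawn at 1 + k1 r^2 times it, then the intrinsics apply), "R" (3x3) and "t" (3): a world point X has camera coordinates R X + t. Camera axes: x right, y down, z forward; pixel columns grow to the right and rows downward; lengths in m; the calibration is good to about 2 mm. A picture is of the moment at which its call begins: read the wrist's pose just before it. get_calibration takes no time and is no camera call; for the wrist camera it gives the pose at the moment of the call.
A pose or a line that the arm cannot do raises manip.Unreachable and nothing moves.
- manip.sign_off(): hands the job in; it is judged then, once.
Trained networks look in the newest picture that a camera, given by its name, has taken for a name from the list of things; names that differ only in an ending like _2 or _b are one class to them, and where a whole thing is asked for, a point or a joint stands for the part that bears it (a point fixed in the world has none). Each returns a list of dicts, best first, with "confidence" (0 to 1); they miss things now and then, are a little off and sometimes report something else, mostly with a low value. They report only what shows in the picture. A call takes as long as a camera call. They do not tell look-alikes from the thing itself.
- manip.look_for(camera, name): "at" ([x, y, z] in m, in world coordinates, good to about 4 mm: the middle of the surface that is visible of it).
Readings, each from a call of its own:
- manip.current_time(): time.
- manip.current_qpos(): joint angles.
- manip.current_joint_vel(): joint speeds.
- manip.current_joint_torque(): joint torques, N m.
- manip.current_ee_pos(): TCP position.
- manip.current_tcp_rot(): TCP orientation.
- manip.current_force(): force on the tool from outside, world axes, zero at the start.
- manip.current_ft_torque(): the same for the moment, N m.
- manip.current_grip_width(): opening from 0.0 (shut) to 1.0 (fully open).
- manip.current_grip_force(): force on a finger pad.
Only numpy, scipy, OpenCV 4.12 (cv2) and the standard library are available. Lean on these libraries where they do the work, as an engineer would, in place of code of your own. Each camera call takes 0.05 s, during which the arm holds its last target. There are 200 camera calls.

## Working session

There is one attempt and no reset: what is moved stays moved. The work goes in short steps, each a Python script; the robot and the scene stay as the last script left them, time stands still between calls to the robot, and variables do not carry over. Pictures are saved under pics/ and viewed, at most 10 in all, crops included, and the job is handed in when it is done.

```bash
mkdir -p pics; ls
cat > h.py <<'E'
import numpy as np, cv2
from bench import manip
def cloud(name):
    c=manip.get_calibration(name); im,d=manip.grab_frame(name)
    K=np.array(c["camera_matrix"]);k1=c["k1"];R=np.array(c["R"]);t=np.array(c["t"])
    v,u=np.mgrid[0:480,0:640].astype(float)
    p=cv2.undistortPoints(np.stack([u.ravel(),v.ravel()],1)[:,None],K,np.array([k1,0,0,0.]))[:,0]
    X=np.c_[p,np.ones(len(p))]*d.reshape(-1,1)
    W=((X-t)@R).reshape(480,640,3); W[d==0]=np.nan
    return im,W
def save(im,f): cv2.imwrite(f,cv2.cvtColor(im,cv2.COLOR_RGB2BGR))
def px(name,P):
    c=manip.get_calibration(name)
    return cv2.projectPoints(np.array(P,float).reshape(-1,1,3),cv2.Rodrigues(np.array(c["R"]))[0],np.array(c["t"],float),np.array(c["camera_matrix"]),np.array([c["k1"],0,0,0.]))[0][:,0]
E
python3 - <<'E'
from h import *
for n in("top","side"):
    im,W=cloud(n); save(im,f"pics/{n}.png"); np.savez(f"{n}.npz",im=im,W=W)
    for o in("light","light_bar","stand","board_edge","controller","tumbler","bungee","case"):
        for r in manip.look_for(n,o): print(n,o,np.round(r["at"],3),round(r["confidence"],2),px(n,r["at"]).round()[0])
print(manip.current_time())
E
```

```text
pics
top light [0.584 0.159 0.044] 0.82 [249. 242.]
top light [ 0.38  -0.322  0.036] 0.59 [445. 327.]
top stand [ 0.594 -0.146  0.043] 0.84 [373. 239.]
top stand [ 0.391 -0.115  0.011] 0.84 [359. 321.]
top stand [ 0.54  -0.407  0.011] 0.63 [474. 262.]
top stand [ 0.614 -0.146  0.123] 0.5 [377. 227.]
top board_edge [ 0.545 -0.419  0.11 ] 0.74 [495. 258.]
top board_edge [ 0.616 -0.149  0.125] 0.63 [379. 226.]
top board_edge [ 0.379 -0.144  0.119] 0.62 [377. 331.]
top controller [ 0.378 -0.322  0.032] 0.67 [444. 328.]
top tumbler [0.799 0.12  0.048] 0.67 [267. 156.]
top bungee [0.383 0.33  0.014] 0.9 [181. 323.]
top bungee [ 0.593 -0.145  0.042] 0.72 [373. 239.]
top bungee [ 0.792 -0.104  0.07 ] 0.7 [357. 157.]
top case [ 0.795 -0.108  0.07 ] 0.7 [359. 156.]
top case [ 0.375 -0.32   0.034] 0.47 [444. 329.]
side light_bar [0.573 0.17  0.028] 0.88 [315. 321.]
side stand [ 0.383 -0.133  0.051] 0.91 [395. 244.]
side stand [ 0.606 -0.122  0.011] 0.8 [320. 248.]
side stand [ 0.542 -0.413  0.062] 0.65 [351. 183.]
side board_edge [ 0.624 -0.126  0.12 ] 0.87 [314. 219.]
side board_edge [ 0.548 -0.414  0.105] 0.6 [350. 172.]
side controller [ 0.361 -0.38   0.032] 0.59 [403. 201.]
side tumbler [0.785 0.132 0.064] 0.81 [236. 291.]
side bungee [0.383 0.343 0.018] 0.86 [388. 396.]
side case [ 0.786 -0.073  0.075] 0.85 [256. 237.]
side case [ 0.363 -0.378  0.032] 0.44 [402. 201.]
0.9
```

View pics/top.png

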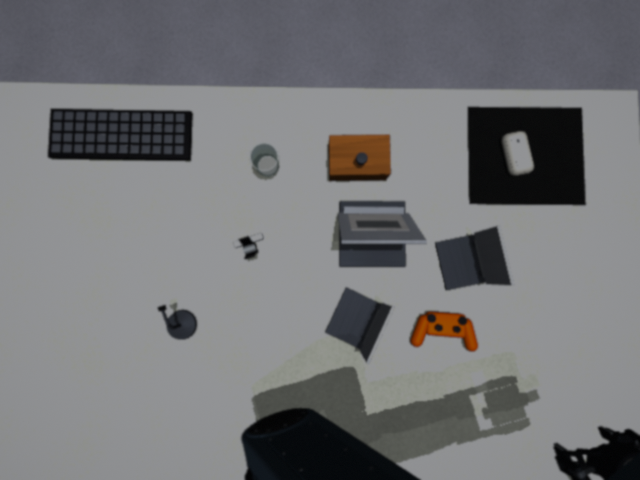

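View pics/side.png

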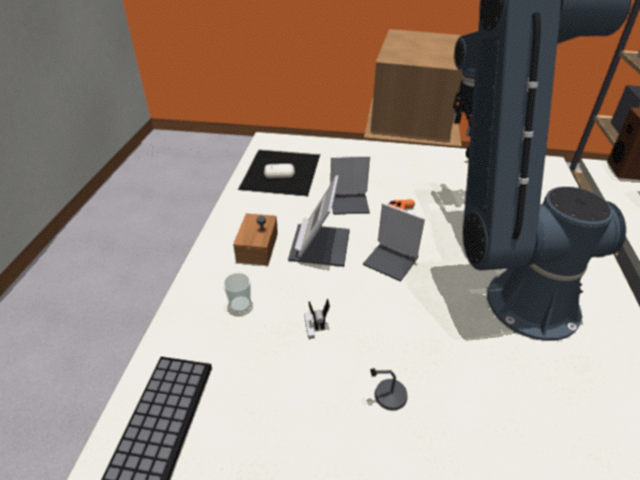

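Candidates for the stand are the big one with a card at top(373,239), a small one at (357,322) and a small one at (474,262). Only the big one has a card, facing +x, and about a 170 mm foot. The light is the only clip, at top(249,243), with its bar on the +x side. I'll check both up close with the wrist camera.

Run:
```python
from h import *
D=np.array([[0,1,0],[1,0,0],[0,0,-1.]])
q0=manip.current_qpos()
for nm,p in(("stand",[0.50,-0.13,0.42]),("light",[0.50,0.16,0.32])):
    best=None
    for Rm in(D,D@np.diag([-1,-1,1])):
        q=manip.inverse_kinematics(p,Rm)
        if q is not None and (best is None or abs(q[5])<abs(best[1][5])): best=(Rm,q)
    print(nm,best)
    manip.move_ptp(p,best[0]); manip.dwell(.2)
    im,W=cloud("wrist"); save(im,f"pics/w_{nm}.png"); np.savez(f"w_{nm}.npz",im=im,W=W)
    for o in("light","light_bar","light_handles","board_edge"):
        for r in manip.look_for("wrist",o): print(o,np.round(r["at"],3),round(r["confidence"],2),px("wrist",r["at"]).round()[0])
a=cv2.imread("pics/w_stand.png");b=cv2.imread("pics/w_light.png")
cv2.imwrite("pics/w2.png",cv2.resize(np.hstack([a,b]),(800,300)))
print(manip.current_time())
```

```text
stand (array([[ 0.,  1.,  0.],
       [ 1.,  0.,  0.],
       [ 0.,  0., -1.]]), array([-3.44497527e-01,  1.61306113e-01,  1.44169117e+00, -4.44089210e-16,
        1.53859537e+00, -3.44497527e-01]))
board_edge [ 0.378 -0.144  0.118] 0.84 [215. 196.]
board_edge [ 0.557 -0.412  0.1  ] 0.63 [359. 380.]
board_edge [ 0.607 -0.14   0.147] 0.55 [417. 197.]
light (array([[ 0.,  1.,  0.],
       [ 1.,  0.,  0.],
       [ 0.,  0., -1.]]), array([ 2.21011267e-01,  2.25885858e-01,  1.59725976e+00, -4.44089210e-16,
        1.31844703e+00,  2.21011267e-01]))
light [0.576 0.163 0.045] 0.74 [389. 185.]
light_bar [0.57  0.162 0.044] 0.93 [383. 186.]
light_handles [0.576 0.162 0.044] 0.61 [389. 186.]
board_edge [ 0.634 -0.072  0.08 ] 0.93 [432. 387.]
board_edge [ 0.369 -0.136  0.033] 0.75 [222. 404.]
board_edge [0.575 0.16  0.048] 0.74 [388. 188.]
board_edge [0.794 0.127 0.064] 0.65 [588. 222.]
4.8833
```

View pics/w2.png

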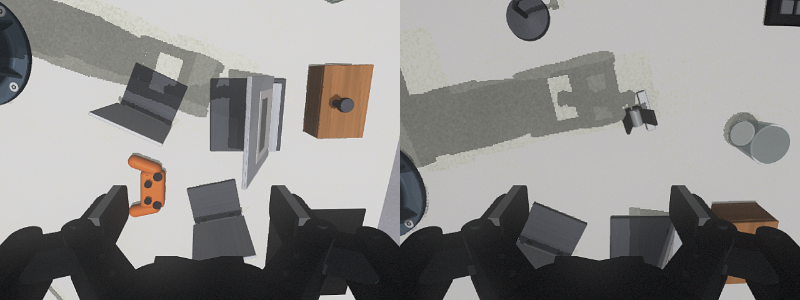

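Left panel (the wrist stand view at reduced scale): the big stand has its board's bright top edge at about (255,130) and the card on the far side, with the box beyond at (340,100). Right panel: the light is at about (638,112), with its bar to the right (+x) and its handles spread fore and aft. Next I'll fit the geometry from depth.

Run:
```python
from h import *
L={n:np.load(n+".npz") for n in("top","side","w_stand","w_light")}
def sel(n,lo,hi):
    W=L[n]["W"].reshape(-1,3); m=np.all((W>lo)&(W<hi),1); return W[m],L[n]["im"].reshape(-1,3)[m]
print("STAND")
for n in("top","side","w_stand"):
    P,_=sel(n,[.45,-.27,.004],[.75,0.02,.25])
    F=P[abs(P[:,2]-.012)<.004]; B=P[P[:,2]>.035]
    r=cv2.minAreaRect(F[:,:2].astype(np.float32)); print(n,"foot",np.round(r[0],3),np.round(r[1],3),round(r[2],1),len(F))
    print(" B n",len(B),B.min(0).round(3),B.max(0).round(3))
    # ransac planes
    rng=np.random.default_rng(0); best=None
    for i in range(400):
        a=B[rng.choice(len(B),3,False)]; nn=np.cross(a[1]-a[0],a[2]-a[0]); l=np.linalg.norm(nn)
        if l<1e-6: continue
        nn/=l; k=abs((B-a[0])@nn)<.0025
        if best is None or k.sum()>best.sum(): best=k
    Q=B[best]; c=Q.mean(0); nn=np.linalg.svd(Q-c,full_matrices=False)[2][2]; nn*=np.sign(nn[0])
    print(" plane",c.round(3),nn.round(3),len(Q),"lean",np.arcsin(nn[2]).round(3),"yaw",np.arctan2(nn[1],nn[0]).round(3))
    e=np.cross([0,0,1],nn);e/=np.linalg.norm(e);up=np.cross(nn,e)
    s=Q@e;t=Q@up; print(" e range",np.percentile(s,[.5,99.5]).round(3),"up range",np.percentile(t,[.5,99.5]).round(3),"d",(c@nn).round(4))
    pk=c+e*((np.percentile(s,.5)+np.percentile(s,99.5))/2-c@e)+up*(np.percentile(t,99.5)-c@up); print(" edge mid on this face",pk.round(4))
print("LIGHT")
for n in("top","side","w_light"):
    P,C=sel(n,[.5,.09,.006],[.66,.24,.12])
    print(n,len(P),P.min(0).round(3),P.max(0).round(3))
    br=C.mean(1)>110
    for nm,k in(("bright",br),("dark",C.mean(1)<70),("handle",(C.mean(1)<70)&(P[:,2]>.06))):
        Q=P[k]
        if len(Q)>5: r=cv2.minAreaRect(Q[:,:2].astype(np.float32)); print(" ",nm,len(Q),Q.mean(0).round(3),np.round(r[0],3),np.round(r[1],3),round(r[2],1),"z",Q[:,2].min().round(3),Q[:,2].max().round(3))
im=L["w_light"]["im"]; save(cv2.resize(im[140:230,330:450],(800,600),interpolation=cv2.INTER_CUBIC),"pics/lc.png")
```

```text
STAND
top foot [ 0.608 -0.148] [0.305 0.187] 6.7 1995
 B n 2905 [ 0.572 -0.238  0.035] [ 0.75  -0.036  0.21 ]
 plane [ 0.614 -0.147  0.133] [0.895 0.005 0.447] 2294 lean 0.463 yaw 0.006
 e range [-0.24  -0.062] up range [-0.26  -0.071] d 0.6079
 edge mid on this face [ 0.5765 -0.1479  0.2078]
side foot [ 0.607 -0.149] [0.306 0.191] 6.5 1610
 B n 1176 [ 0.57  -0.241  0.035] [ 0.75  -0.034  0.208]
 plane [ 0.614 -0.136  0.129] [0.894 0.01  0.447] 781 lean 0.464 yaw 0.012
 e range [-0.243 -0.064] up range [-0.26  -0.071] d 0.606
 edge mid on this face [ 0.5755 -0.1473  0.2075]
w_stand foot [ 0.607 -0.149] [0.305 0.188] 6.9 7659
 B n 9743 [ 0.568 -0.239  0.035] [ 0.75  -0.038  0.206]
 plane [ 0.605 -0.144  0.142] [0.894 0.003 0.449] 6135 lean 0.465 yaw 0.003
 e range [-0.239 -0.062] up range [-0.26  -0.073] d 0.6045
 edge mid on this face [ 0.5737 -0.1485  0.2055]
LIGHT
top 418 [0.502 0.091 0.006] [0.656 0.231 0.092]
  bright 164 [0.586 0.162 0.022] [0.559 0.152] [0.119 0.162] 37.7 z 0.006 0.085
  dark 173 [0.57  0.158 0.064] [0.566 0.16 ] [0.05  0.034] 22.5 z 0.007 0.092
  handle 100 [0.568 0.158 0.079] [0.567 0.158] [0.049 0.025] 19.8 z 0.06 0.092
side 522 [0.54  0.132 0.006] [0.608 0.206 0.089]
  bright 299 [0.58  0.166 0.032] [0.57  0.162] [0.06  0.078] 18.2 z 0.006 0.089
  dark 146 [0.561 0.168 0.045] [0.565 0.166] [0.045 0.02 ] 18.3 z 0.007 0.089
  handle 47 [0.558 0.165 0.076] [0.565 0.164] [0.045 0.016] 19.3 z 0.061 0.089
w_light 2090 [0.538 0.129 0.006] [0.607 0.203 0.088]
  bright 861 [0.577 0.166 0.029] [0.569 0.16 ] [0.059 0.075] 17.1 z 0.007 0.085
  dark 988 [0.567 0.162 0.065] [0.563 0.164] [0.051 0.063] 18.2 z 0.006 0.088
  handle 636 [0.567 0.161 0.078] [0.565 0.159] [0.051 0.025] 18.7 z 0.06 0.088
```

View pics/lc.png

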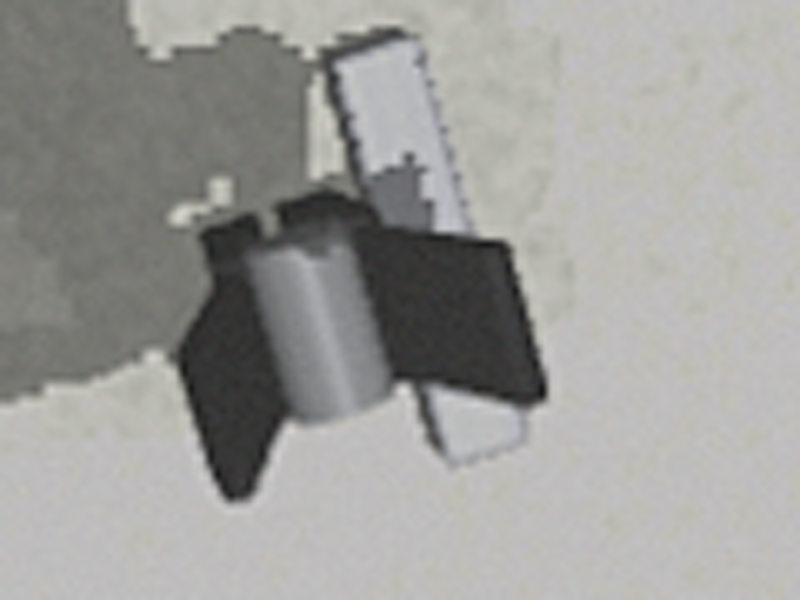

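The crop shows the light with its bar at right (about (400,150) to (490,450)) and the steel pin barrel at (320,330). The handles spread left and right, so the light's x axis is yawed about +18.5° and its centre is at (0.566, 0.160). The stand is confirmed as the 170 mm one: its board is 178 mm wide, the lean is 0.464 and the hinge works out at z = 0.026. Now the grasp.

```bash
cat >> h.py <<'E'
def lightpts(name,lo,hi):
    im,W=cloud(name); P=W.reshape(-1,3); k=np.all((P>lo)&(P<hi),1); return im,W,P[k]
a=np.deg2rad(18.6); G=np.array([[-np.sin(a),np.cos(a),0],[np.cos(a),np.sin(a),0],[0,0,-1]])
n_=np.array([.8943,.006,.4475]);n_/=np.linalg.norm(n_);e_=np.cross([0,0,1],n_);e_/=np.linalg.norm(e_);up=np.cross(n_,e_)
PL=np.c_[e_,n_,-up]; EDGE=np.array([.5713,-.148,.2047])
E
python3 - <<'E'
from h import *
manip.move_ptp([.566,.160,.14],G); manip.move_l([.566,.160,.056],max_speed=.1)
manip.set_gripper(0.0,30); print("w",manip.current_grip_width(),manip.current_grip_force())
manip.move_l([.566,.160,.20],max_speed=.12); manip.dwell(.2)
print(manip.current_grip_width(),manip.current_grip_force(),manip.current_force(),manip.current_time())
for p in(EDGE+up*.1,EDGE+up*.03): print(manip.inverse_kinematics(p,PL))
for n in("side","wrist"):
    im,W=cloud(n); save(im,f"pics/g_{n}.png"); np.savez(f"g_{n}.npz",im=im,W=W)
    for o in("light","light_bar"): 
        for r in manip.look_for(n,o): print(n,o,np.round(r["at"],3),r["confidence"],px(n,r["at"]).round()[0])
im=np.load("g_side.npz")["im"]; u,v=px("side",[.566,.16,.17])[0].astype(int); print(u,v)
a=cv2.resize(im[v-60:v+60,u-40:u+40],(400,600)); b=cv2.resize(np.load("g_wrist.npz")["im"],(400,300)); b=np.vstack([b,b*0])
save(np.hstack([a,b]),"pics/g2.png")
E
```

```text
w 0.35062489149704124 28.12649496481754
0.31571744969980703 31.085675954818726 [-0.30752565 -0.69735114 -1.1483576 ] 8.8
[-0.4575903   0.09677949  1.88623691  0.29515455  0.75992238 -0.63800886]
[-0.42714802  0.22892436  1.89565664  0.33117199  0.61692978 -0.66622016]
side light [0.577 0.166 0.161] 0.67 [314. 283.]
side light_bar [0.574 0.172 0.159] 0.73 [315. 286.]
wrist light [0.572 0.167 0.183] 0.96 [339. 276.]
wrist light_bar [0.57  0.162 0.18 ] 0.93 [330. 282.]
318 279
```

View pics/g2.png

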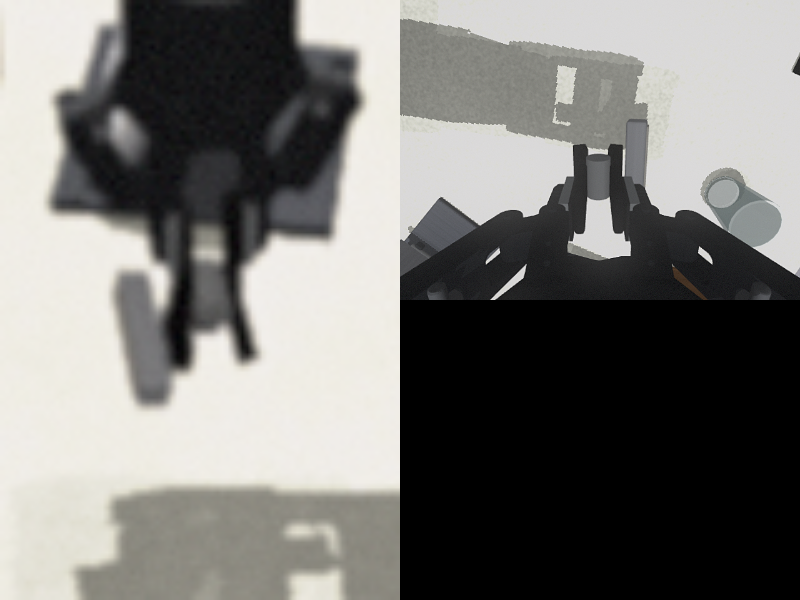

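The clip is held squarely between the pads (side crop centre (210,230)) with its jaws open. The barrel shows at wrist panel (598,175). I'll measure the light's in-hand height from barrel depth against its value on the desk.

Run:
```python
from h import *
A=np.load("w_light.npz");B=np.load("g_wrist.npz")
for Z,(u,v) in((A,(378,189)),(B,(317,280))):
    S=Z["W"][v-6:v+7,u-5:u+6].reshape(-1,3); print(np.median(S,0).round(4),np.percentile(S[:,2],[5,50,95]).round(4))
W=B["W"];im=B["im"]
for v in range(246,312,8): print(v,[ "%.3f"%z for z in W[v,285:352:6,2]])
S=W[v:=268:298,309:325].reshape(-1,3); print(manip.current_ee_pos(), S.mean(0))
```

```text
File "<stdin>", line 7
    S=W[v:=268:298,309:325].reshape(-1,3); print(manip.current_ee_pos(), S.mean(0))
              ^
SyntaxError: invalid syntax
```

Run:
```python
from h import *
A=np.load("w_light.npz");B=np.load("g_wrist.npz")
for Z,(u,v) in((A,(378,189)),(B,(317,280))):
    S=Z["W"][v-6:v+7,u-5:u+6].reshape(-1,3); print(np.median(S,0).round(4),np.percentile(S[:,2],[5,50,95]).round(4))
W=B["W"]
for v in range(246,312,8): print(v,[ "%.3f"%z for z in W[v,285:352:6,2]])
print(manip.current_ee_pos(), W[268:298,309:325].reshape(-1,3).mean(0).round(4))
```

```text
[nan nan nan] [nan nan nan]
[0.5634 0.163  0.1846] [0.1835 0.1846 0.1854]
246 ['0.166', '0.166', '0.156', '-0.001', '-0.002', '0.168', '0.167', '-0.002', '0.155', '0.155', '0.166', '0.167']
254 ['0.178', '0.178', '0.155', '0.179', '0.178', '0.178', '0.178', '0.178', '0.178', '0.178', '0.178', '0.173']
262 ['0.177', '0.179', '0.177', '0.183', '0.184', '0.184', '0.185', '0.182', '0.182', '0.178', '0.178', '0.173']
270 ['0.189', '0.193', '0.191', '0.182', '0.183', '0.185', '0.184', '0.184', '0.181', '0.191', '0.192', '0.172']
278 ['0.201', '0.202', '0.198', '0.182', '0.185', '0.185', '0.185', '0.184', '0.181', '0.199', '0.202', '0.200']
286 ['0.209', '0.209', '0.205', '0.182', '0.184', '0.185', '0.184', '0.183', '0.181', '0.207', '0.210', '0.208']
294 ['0.216', '0.217', '0.208', '0.182', '0.183', '0.185', '0.185', '0.182', '0.182', '0.208', '0.216', '0.217']
302 ['0.222', '0.223', '0.207', '0.181', '0.184', '0.184', '0.184', '0.183', '0.181', '0.211', '0.222', '0.222']
310 ['0.228', '0.228', '0.209', '0.182', '0.183', '0.185', '0.185', '0.185', '0.181', '0.211', '0.226', '0.228']
[0.5660016  0.16000529 0.19995347] [0.5636 0.1616 0.1844]
```

Run:
```python
from h import *
A=np.load("w_light.npz")["W"]
print(np.nanmedian(A[183:196,373:384],(0,1)).round(4), np.round(A[180:200:3,370:388:2,2],3))
B=np.load("g_wrist.npz")["W"]; P=B[262:312,285:350].reshape(-1,3); P=P[(P[:,2]>.176)&(P[:,2]<.1875)]
# barrel cylinder: along light x coordinate
s=(P-[.566,.16,0])@np.array([np.cos(a),np.sin(a),0]); k=abs(s)<.014
c=np.polyfit(s[k],P[k,2],2); print(c, -c[1]/2/c[0], 'halfwidth',np.percentile(s[k],[2,98]))
```

```text
[0.5648 0.1582 0.0462] [[0.044 0.045 0.048 0.048 0.047 0.047 0.043 0.037 0.048]
 [0.042 0.045 0.046 0.047 0.045 0.046 0.044 0.037 0.044]
 [0.041 0.045 0.048 0.047 0.047 0.047 0.045 0.043 0.034]
 [0.04  0.044 0.043 0.046 0.046 0.048 0.046 0.046 0.038]
 [0.044 0.042 0.046 0.046 0.046 0.046 0.046 0.045 0.043]
 [0.05  0.041 0.046 0.046 0.046 0.048   nan 0.045 0.044]
 [0.054 0.036 0.042 0.045 0.046 0.047 0.045 0.047 0.045]]
[-27.20150829  -0.0961282    0.18391118] -0.00176696460950641 halfwidth [-0.01013556  0.0084765 ]
```

Run:
```python
from h import *
manip.move_ptp([.50,.02,.36],PL)
manip.move_ptp(EDGE+up*.0975,PL); manip.dwell(.3)
T=np.array(manip.current_ee_pos());R=np.array(manip.current_tcp_rot()); print(T,manip.current_grip_width(),manip.current_force(),manip.current_time())
im,W=cloud("wrist"); save(im,"pics/pre.png"); np.savez("pre.npz",im=im,W=W,T=T,R=R)
for n in("wrist",):
  for o in("board_edge","light_bar"):
    for r in manip.look_for(n,o): print(o,np.round(r["at"],3),r["confidence"],px(n,r["at"]).round()[0])
Q=(W.reshape(-1,3)-T)@R   # tool frame
B=Q[(abs(Q[:,0])<.012)&(abs(Q[:,1])<.0075)&(Q[:,2]>.008)&(Q[:,2]<.03)]; print("barrel",len(B),np.median(B,0).round(4),np.percentile(B[:,2],[5,50]).round(4))
F=Q[(Q[:,2]>.10)&(Q[:,2]<.15)&(abs(Q[:,1])<.025)&(abs(Q[:,0])<.15)]
print("board pts",len(F),np.percentile(F,[1,50,99],axis=0).round(4))
k=abs(F[:,1]-np.median(F[:,1]))<.004;F=F[k]; print("fit y=f(x,z):",np.linalg.lstsq(np.c_[F[:,0],F[:,2]-.0975,np.ones(len(F))],F[:,1],rcond=None)[0].round(4),"zmin",np.percentile(F[:,2],1), "x",np.percentile(F[:,0],[1,99]).round(3))
```

```text
[ 0.5278795  -0.14743444  0.29236013] 0.31662836539253236 [-0.53145568 -0.65616184 -1.28201861] 11.0583
board_edge [ 0.409 -0.158  0.113] 0.85 [ 51. 243.]
board_edge [ 0.578 -0.124  0.205] 0.62 [330. 197.]
board_edge [ 0.6   -0.404  0.041] 0.57 [279. 396.]
light_bar [ 0.534 -0.141  0.274] 0.83 [315. 269.]
barrel 1615 [ 0.0008 -0.0004  0.0154] [0.0138 0.0154]
board pts 979 [[-0.0899 -0.004   0.1   ]
 [ 0.0391 -0.      0.1004]
 [ 0.0869  0.0035  0.1019]]
fit y=f(x,z): [-0.0035  0.9735 -0.0029] zmin 0.10000989665439414 x [-0.089  0.087]
```

View pics/pre.png

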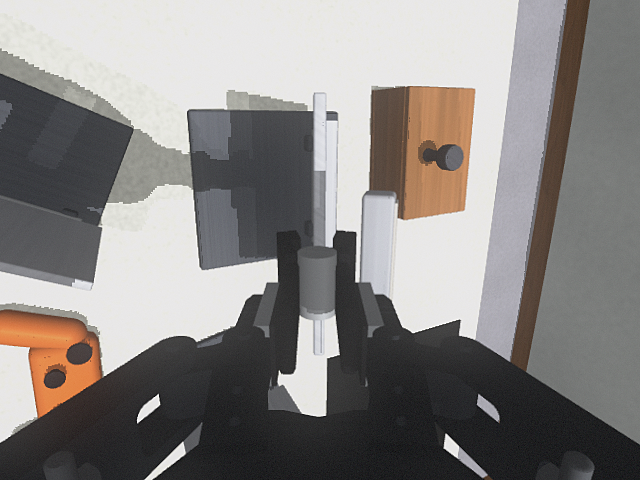

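The pre-pose is well aligned. The board's top edge (column 320, rows 95–355) runs exactly under the barrel at (318,280), and the bar at (378,240) is on the card side. In the tool frame the edge's middle is at y of about 0 and z of about 0.100, and the mouth is at z of about 0.0375. Pushing on, with a force watch.

Run:
```python
from h import *
T0=np.array(manip.current_ee_pos()); base=EDGE+up*.0975
manip.move_l(base-up*.052,max_speed=.07); manip.dwell(.2)
f0=np.array(manip.current_force()); print(f0.round(2))
d=.052
while d<.072:
    d+=.0015; manip.move_l(base-up*d,max_speed=.03); manip.dwell(.1)
    f=np.array(manip.current_force())-f0; ee=np.array(manip.current_ee_pos()); print(round(d,4),(f@up).round(2),(f@n_).round(2),(f@e_).round(2),((T0-ee)@up).round(4))
    if f@up>5: break
print(manip.current_time())
```

```text
[ 0.02  0.63 -1.49]
0.0535 0.24 0.47 -1.13 0.0537
0.055 -0.16 0.11 -0.79 0.0552
0.0565 0.58 0.97 -0.16 0.0567
0.058 0.24 0.36 -0.07 0.0582
0.0595 0.41 -0.6 0.02 0.0597
0.061 0.85 0.06 -0.62 0.0612
0.0625 17.55 -4.24 -0.52 0.0618
14.75
```

Run:
```python
from h import *
base=EDGE+up*.0975
manip.move_l(base-up*.0617,max_speed=.03); print(np.array(manip.current_force()).round(2))
manip.set_gripper(1.0); print(manip.current_grip_width(),np.array(manip.current_force()).round(2))
manip.move_l(base-up*.0617+up*.12,max_speed=.12); manip.dwell(.3)
T=np.array(manip.current_ee_pos());print(manip.current_time())
im,W=cloud("wrist"); save(im,"pics/post.png"); np.savez("post.npz",im=im,W=W)
Q=(W.reshape(-1,3)-EDGE)@np.c_[n_,e_,up]   # board frame
m=np.isfinite(Q[:,0])
def st(nm,k): 
    if k.sum(): print(nm,k.sum(),np.median(Q[k],0).round(4),np.percentile(Q[k][:,2],[5,95]).round(4))
st("barrel",m&(abs(Q[:,0])<.006)&(abs(Q[:,1])<.013)&(Q[:,2]>.006)&(Q[:,2]<.035))
st("edge",m&(abs(Q[:,0])<.0035)&(abs(Q[:,1])<.085)&(abs(Q[:,1])>.03)&(abs(Q[:,2])<.01))
k=m&(Q[:,0]>.012)&(Q[:,0]<.045)&(abs(Q[:,1])<.05)&(Q[:,2]>-.025)&(Q[:,2]<-.002); st("bar",k)
r=cv2.minAreaRect(Q[k][:,:2].astype(np.float32)); print(r)
im2=cloud("side")[0]; u,v=px("side",EDGE)[0].astype(int)
save(np.hstack([cv2.resize(im[60:420,140:500],(400,400)),cv2.resize(im2[v-40:v+60,u-50:u+50],(400,400))]),"pics/post2.png")
```

```text
[-6.33  0.98  6.8 ]
1.0027111064255787 [-0.03  0.22 -0.18]
17.05
barrel 590 [-0.0001  0.0007  0.0256] [0.0237 0.0271]
edge 1178 [-0.0001  0.0364 -0.002 ] [-0.0031 -0.0008]
bar 1282 [ 0.0278  0.0139 -0.0046] [-0.0074 -0.0033]
((0.023697393015027046, -0.0015843398869037628), (0.07586914300918579, 0.02312871813774109), 89.9546890258789)
```

View pics/post2.png

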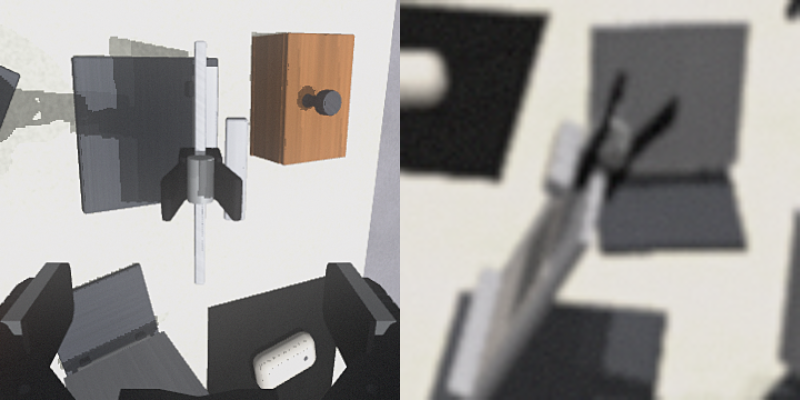

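Left crop: the clip is on the edge (barrel (200,180)), square, with its bar at (236,140) on the card side. Right crop agrees. But depth puts the barrel about 4–5 mm too high (27.6 mm above the edge, about 22–23 expected), because the opening pads swung back and dragged it up. I'll re-squeeze, seat it, and open in small steps while following down.

```bash
cat > seat.py <<'E'
from h import *
base=EDGE+up*.0975
F=lambda: np.array(manip.current_force())@up
d=.0572
manip.move_l(base-up*d,max_speed=.1); f0=F()
manip.set_gripper(0.0,30); manip.dwell(.1); print("closed",manip.current_grip_width(),F()-f0)
while F()-f0<5 and d<.068:
    d+=.001; manip.move_l(base-up*d,max_speed=.03); manip.dwell(.05)
print("seated d",d,F()-f0)
w=manip.current_grip_width()
while w<.66:
    w+=.03; manip.set_gripper(w); n=0
    while F()-f0<5 and n<3 and d<.074:
        d+=.0006; n+=1; manip.move_l(base-up*d,max_speed=.03)
    print(round(w,3),round(manip.current_grip_width(),3),round(d,4),(F()-f0).round(2),round(manip.current_grip_force(),1))
    if manip.current_grip_force()<1 and F()-f0<1: break
manip.set_gripper(1.0)
manip.move_l(base+up*.0583,max_speed=.15); manip.dwell(.2)
im,W=cloud("wrist"); save(im,"pics/post_b.png"); np.savez("post_b.npz",im=im,W=W)
Q=(W.reshape(-1,3)-EDGE)@np.c_[n_,e_,up]; m=np.isfinite(Q[:,0])
def st(nm,k): print(nm,k.sum(),np.median(Q[k],0).round(4),np.percentile(Q[k][:,2],[5,95]).round(4))
st("barrel",m&(abs(Q[:,0])<.006)&(abs(Q[:,1])<.013)&(Q[:,2]>.006)&(Q[:,2]<.035))
st("edge",m&(abs(Q[:,0])<.0035)&(abs(Q[:,1])<.085)&(abs(Q[:,1])>.03)&(abs(Q[:,2])<.01))
k=m&(Q[:,0]>.012)&(Q[:,0]<.045)&(abs(Q[:,1])<.05)&(Q[:,2]>-.035)&(Q[:,2]<-.002);st("bar",k); print(cv2.minAreaRect(Q[k][:,:2].astype(np.float32)))
print(manip.current_time())
E
python3 seat.py
```

```text
closed 0.3158879004220793 8.968523825691245
seated d 0.0572 8.968523825691245
0.346 0.346 0.0578 9.25 9.7
0.376 0.379 0.0584 7.45 8.8
0.406 0.406 0.0596 7.36 8.6
0.436 0.436 0.0602 5.15 7.7
0.466 0.465 0.0608 5.53 7.3
0.496 0.495 0.062 8.75 8.0
0.526 0.53 0.0626 6.84 7.1
0.556 0.555 0.0644 -0.95 0.5
barrel 537 [-0.0004  0.0002  0.0209] [0.0192 0.0223]
edge 1192 [ 0.0003  0.0398 -0.0019] [-0.0031 -0.0008]
bar 1269 [ 0.0277  0.0135 -0.0094] [-0.0124 -0.008 ]
((0.023681212216615677, -0.001460053026676178), (0.07583781331777573, 0.023119337856769562), 89.98193359375)
25.5333
```

The barrel is now 22.8 mm above the edge, so it is seated. It is central, square, and the board hasn't moved. Handing in.

```bash
python3 -c "
from bench import manip
print(manip.sign_off())"
```

```text
the job is handed in; nothing more can be done
None
```

The light is clipped at the middle of the board's top edge, with its bar on the card side, square and pushed fully home, and I've handed the job in. My first release dragged it up about 4–5 mm, so I squeezed it again, re-seated it and let go in small steps; the hand-in gave no verdict.

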